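# Shut the specimen drawers, leave the gauze drawer out

## Robot

A 6-joint arm with a two-finger parallel gripper is mounted at the origin on a cart in front of the work surface, level with it; the furniture and walls round the work are solid. World frame = base frame: x ahead of the robot, y to its left, z up, the work surface at z = 0. Lengths are in m, angles in rad, forces in N, time in s.
With the tool pointing down it reaches from about 0.25 to 0.8 m from the base axis. Payload 3.9 kg.
Tool frame: the origin (TCP) lies between the finger pads; the fingertips stand 8 mm ahead of it and the grasp point (between the pads) lies 11 mm behind it; z points along the fingers, y is the line along which they close (so a half turn about z gives the same grasp; the last joint's range is limited). The gripper opens to 85 mm and grips with 20 to 120 N. Pads are 22 mm wide; open, the fingers measure 114 mm over their backs; the gripper's body (76 mm by 85 mm) begins 54 mm behind the grasp point. The pads swing forward as they close: fully open they stand 13 mm farther back than shut.
Start: joints at [-1.337, 0.26, -0.138, 1.173, 0, 1.571], TCP at [0.122, -0.511, 0.239] pointing down, gripper open.
Joint ranges: [-2.78, 2.78], [-0.83, 1.72], [-1.28, 1.37], [-1.9, 2.12], [-1.57, 1.48], [-3.14, 3.14]. Speed limits (rad/s): [2.57, 2.57, 3.14, 3.14, 3.14, 3.14].

## Interface

Orientations are given as a unit quaternion [w, x, y, z].
In Python, from rig import ctrl, camera gives the robot as it stands.
- The arm moves only by the tool send_rows, never from a script. Its argument "steps" is text: rows parted by semicolons, each of 7 numbers parted by spaces: the shift along the tool's x, y, z in m, then the turn, a rotation vector about the tool's x, y, z in rad, then the opening, from -1 (shut) to 1 (fully open). In form: dx dy dz rx ry rz claw; .... A call has 1 to 12 rows; each row shifts and turns the commanded pose from where the row before left it, along the tool's axes as they then stand; what a row does not reach is not made up. A row lasts 1/12 s, in which the tool goes at most 41.7 mm and 7.16 degrees, less where a joint would pass 70% of its speed; a pose out of reach is approached as far as the arm can. A call with a gripper value outside its range is refused whole. The fingers move at their own pace and stop on an object; "squeeze" is the grip in N (left out, the last holds). Time passes only in rows, so rows that do not move let the fingers close. It gives the time, the measured TCP pose, the force, the opening and the grip force at its end, in the units of the state.
- ctrl.get_obs(): the state, without advancing time (a new reading comes with each control period).
- camera(name): name is "side" or "top"; returns a dict with "color" (400x640x3 uint8, red, green, blue), "fx", "fy", "cx", "cy" (pixels), "dist" ([k1, k2, p1, p2, k3] as OpenCV has them; the pictures are not rectified), "R" (3x3) and "t" (3): a world point X has camera coordinates R X + t. Camera axes: x right, y down, z forward; pixel columns grow to the right and rows downward; lengths in m; the calibration is good to about 2 mm. A picture is of the moment at which its call begins. There is no depth.
- ctrl.sign_off(): hands the job in; it is judged then, once.
The state is a dict: "time_s": time; "qpos": joint angles; "joint_velocities": joint speeds; "tau": joint torques, N m; "tool_pos": TCP position; "orientation": TCP orientation; "ft_force": force on the tool from outside, world axes, zero at the start; "moment": the same for the moment, N m; "finger_gap": opening from 0.0 (shut) to 1.0 (fully open); "grasp_force": force on a finger pad.
Only numpy, scipy, OpenCV 4.12 (cv2) and the standard library are available. Lean on these libraries where they do the work, as an engineer would, in place of code of your own. Each camera call takes 0.05 s, during which the arm holds its last target. There are 200 camera calls.

## Task

In the low grey store, whose three white drawers stand open side by side, two drawers hold a specimen cup and one holds a gauze pack. With the fingertips, push both drawers that hold a cup fully shut, flush with the store's front, and leave the gauze drawer as far out as it stands. Grasp or lift nothing, do not touch or tip what lies in the drawers, and leave everything around undisturbed.

Things in the scene. Friction and masses are not known exactly. Their poses are not given: they have to be found in the camera images.
- store: fixed grey store with three white drawers side by side, 170 mm deep, 324 wide, 88 high, yaw within 13 degrees. Origin at the centre of its underside; x points from its front to its back (the way to push a drawer shut), y to its left seen from the robot, z up. Drawer centre lines: y = +106 (left), 0 (middle), -106 mm (right); front face at x = -85 mm.
- front_left (a point): centre of the outer face of the front of the left drawer; it moves with the drawer. The front is a flat upright panel 97 mm wide, 66 mm high, 6 mm thick, from 6 to 72 mm above the worktop, with a blank label and no handle; the drawer behind it is open at the top. Axes as the store's.
- front_middle (a point): centre of the outer face of the front of the middle drawer; it moves with the drawer. The front is a flat upright panel 97 mm wide, 66 mm high, 6 mm thick, from 6 to 72 mm above the worktop, with a blank label and no handle; the drawer behind it is open at the top. Axes as the store's.
- front_right (a point): centre of the outer face of the front of the right drawer; it moves with the drawer. The front is a flat upright panel 97 mm wide, 66 mm high, 6 mm thick, from 6 to 72 mm above the worktop, with a blank label and no handle; the drawer behind it is open at the top. Axes as the store's.
- drawer_left (a joint): slide of the left drawer, m: 0 fully shut at a solid stop, front flush with the store's front face; grows as it comes out towards the robot, to 0.125. It starts 0.095 to 0.12 out, moves with about 1.5 N of friction and stays where it is left.
- drawer_middle (a joint): slide of the middle drawer, m: 0 fully shut at a solid stop, front flush with the store's front face; grows as it comes out towards the robot, to 0.125. It starts 0.095 to 0.12 out, moves with about 1.5 N of friction and stays where it is left.
- drawer_right (a joint): slide of the right drawer, m: 0 fully shut at a solid stop, front flush with the store's front face; grows as it comes out towards the robot, to 0.125. It starts 0.095 to 0.12 out, moves with about 1.5 N of friction and stays where it is left.
- cup_a: orange-capped lidded specimen cup, 59 mm across, 68 mm tall, standing upright and loose in one of the three drawers (which one varies), its lid about 77 mm above the worktop. Origin at the centre of its underside, z up. Not to be touched.
- cup_b: second, like cup_a: orange-capped lidded specimen cup, 59 mm across, 68 mm tall, standing upright and loose in one of the three drawers (which one varies), its lid about 77 mm above the worktop. Origin at the centre of its underside, z up. Not to be touched.
- gauze: flat white gauze pack, 52 x 52 x 9 mm, lying loose on the floor of the one drawer that holds no cup (which one varies). Origin at the centre of its underside. Not to be touched.
- cup_out: bystander: a lidded specimen cup, 59 mm across, 68 mm tall, on the worktop to the left of the store, outside any drawer. Origin at the centre of its underside.
- marker: bystander: a marker pen, 12 x 135 x 15 mm, lying loose on top of the store towards its back. Origin at the centre of its underside.
- tape: bystander: a roll of tape, 96 mm across, 48 mm high, loose on the worktop to the right. Origin at the centre of its underside.
- pen: bystander: a pen, 145 mm long, 9 mm thick, loose near the front edge of the worktop to the left. Origin at the centre of its underside.

How it is judged:
At the end, for the whole second after the job is handed in: Both drawers that hold a cup are within 5 mm of fully shut with the cups upright (within 0.2 rad), at rest and inside the store; the gauze pack still lies in its drawer, which stands within 15 mm of where it was at the start (((y of gauze in the frame of store above 0.053 m and distance of front_left from where it was at the start of the episode below 0.015 m) or (not (y of gauze in the frame of store above 0.053 m) and value of joint drawer_left below 0.005 m)) and ((y of gauze in the frame of store between -0.053 and 0.053 m and distance of front_middle from where it was at the start of the episode below 0.015 m) or (not (y of gauze in the frame of store between -0.053 and 0.053 m) and value of joint drawer_middle below 0.005 m)) and ((y of gauze in the frame of store below -0.053 m and distance of front_right from where it was at the start of the episode below 0.015 m) or (not (y of gauze in the frame of store below -0.053 m) and value of joint drawer_right below 0.005 m)) and angle between each of cup_a, cup_b's own z axis and vertical below 0.2 rad and x of each of cup_a, cup_b in the frame of store above -0.085 m and z of each of cup_a, cup_b, gauze in the frame of store below 0.03 m and linear speed of each of cup_a, cup_b below 0.03 m/s); the robot touches nothing.
It fails at once if something lying in a drawer is lifted (height (world z) of any of cup_a, cup_b, gauze above 0.035 m).
It fails at once if a specimen cup in a drawer is tipped over (angle between any of cup_a, cup_b's own z axis and vertical above 0.5 rad).
It fails at once if the robot touches the cups or the gauze in the drawers (contact force between any of the fingers, the arm and cup_a above 1 N or contact force between any of the fingers, the arm and cup_b above 1 N or contact force between any of the fingers, the arm and gauze above 1 N).
It fails at once if the drawer with the gauze is shifted by more than 20 mm ((y of gauze in the frame of store above 0.053 m and distance of front_left from where it was at the start of the episode above 0.02 m) or (y of gauze in the frame of store between -0.053 and 0.053 m and distance of front_middle from where it was at the start of the episode above 0.02 m) or (y of gauze in the frame of store below -0.053 m and distance of front_right from where it was at the start of the episode above 0.02 m)).
It fails at once if a loose bystander is shifted by more than 30 mm (distance of any of cup_out, marker, tape, pen from where it was at the start of the episode above 0.03 m).
It also fails if it takes over 45 s, if anything falls off the work surface, if the arm or the gripper's body presses on something with over 40 N, if the wrist force passes 120 N, or if a joint passes its speed limit or range.

## Working session

There is one attempt and no reset: what is moved stays moved. The work goes in short steps, Python scripts to look and compute and a tool call to move; the robot and the scene stay as the last step left them, time stands still between calls to the robot, and variables do not carry over. Pictures are saved under pics/ and viewed, at most 10 in all, crops included, and the job is handed in when it is done.

Besides the shell and the picture viewer there is one more tool, called after ">>>" as name(argument=value, ...) on one line, values as JSON. send_rows: Moves the arm, as the interface text tells. Its arguments: {"type":"object","properties":{"steps":{"type":"string"},"squeeze":{"type":"number"}},"required":["steps"]}

```bash
mkdir -p pics
python3 - <<'E'
from rig import ctrl,camera
import cv2,json
for n in("top","side"):
    c=camera(n); cv2.imwrite(f"pics/{n}0.png",c["color"][:,:,::-1]); print(n,c["fx"],c["fy"],c["cx"],c["cy"],c["dist"],c["R"],c["t"])
o=ctrl.get_obs();print(o)
E
```

```text
top 422.3546460116958 422.3546460116958 316.8078590892522 194.62801321057924 [-0.09739146  0.          0.          0.          0.        ] [[ 0.00647336 -0.99989014 -0.01333396]
 [-0.99357358 -0.00492449 -0.11308087]
 [ 0.11300278  0.01398029 -0.99349631]] [-0.07776486  0.53193152  1.11034566]
side 474.38464016617127 474.38464016617127 320.02370796861493 204.13449454732068 [-0.04177116  0.          0.          0.          0.        ] [[ 0.0948351  -0.99549228 -0.00119369]
 [-0.50758583 -0.04732334 -0.8603006 ]
 [ 0.85636612  0.08219259 -0.50978569]] [-0.11347457  0.34836503  1.06754384]
{'time_s': 0.1, 'qpos': array([-1.33700144e+00,  2.60616989e-01, -1.39190066e-01,  1.17273612e+00,
       -2.06184560e-05,  1.57081995e+00]), 'joint_velocities': array([-0.00011355, -0.00055761,  0.0033387 ,  0.00277569,  0.00158191,
       -0.0009806 ]), 'tau': array([ 1.97914721e-05, -4.06507194e+01,  2.54528010e+01,  1.01539650e-02,
       -5.89191040e-05,  9.05749630e-06]), 'tool_pos': array([ 0.12148489, -0.51014727,  0.23856776]), 'orientation': array([-8.66260901e-04,  9.93176268e-01,  1.16619624e-01, -1.12117930e-04]), 'ft_force': array([-0.09298193, -0.50583741, -0.14586419]), 'moment': array([-0.00786623, -0.04178713,  0.01554681]), 'grasp_force': 0.0, 'finger_gap': 0.995568240827251}
```

View pics/top0.png

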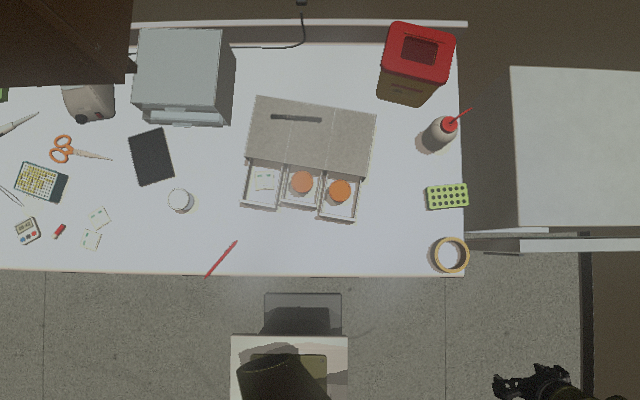

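View pics/side0.png

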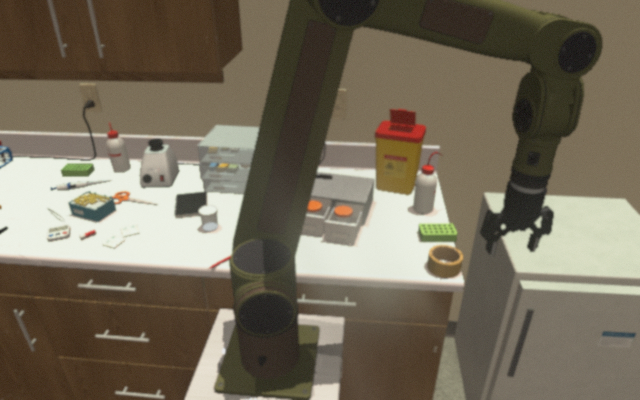

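The gauze is in the left drawer (265,180). The orange-capped cups are in the middle drawer (302,181) and the right drawer (340,190). The store's top runs roughly (257,96), (376,113), (366,180), (247,157). The tape is at (451,254), to the right of the drawers.

```bash
cat > h.py <<'E'
import numpy as np,cv2
def ray(c,px,z):
    K=np.array([[c["fx"],0,c["cx"]],[0,c["fy"],c["cy"]],[0,0,1]])
    u=cv2.undistortPoints(np.array(px,float).reshape(-1,1,2),K,np.array(c["dist"])).reshape(-1,2)
    R=np.array(c["R"]);o=-R.T@np.array(c["t"]);d=np.c_[u,np.ones(len(u))]@R
    return o+d*((z-o[2])/d[:,2])[:,None]
E
python3 - <<'E'
from rig import camera
from h import *
c=camera("top");im=c["color"][:,:,::-1]
cv2.imwrite("pics/crop.png",cv2.resize(im[85:235,230:390],None,fx=5,fy=5*.8*1,interpolation=cv2.INTER_CUBIC)[:600])
np.set_printoptions(precision=4,suppress=True)
print(ray(c,[(257,96),(376,113),(366,180),(247,157)],.088))
print(ray(c,[(451,254),(470,240),(433,254)],.048), ray(c,[(451,254)],0))
hsv=cv2.cvtColor(np.ascontiguousarray(im),cv2.COLOR_BGR2HSV)
m=cv2.inRange(hsv,(5,120,90),(20,255,255))[150:210,280:370]
n,_,s,ce=cv2.connectedComponentsWithStats(m)
for i in range(1,n):
    if s[i,4]>100: print(ce[i]+[280,150],s[i],ray(c,[ce[i]+[280,150]],.077))
E
```

```text
[[ 0.7885  0.085   0.088 ]
 [ 0.7424 -0.2297  0.088 ]
 [ 0.5642 -0.2017  0.088 ]
 [ 0.6233  0.1067  0.088 ]]
[[ 0.3747 -0.4295  0.048 ]
 [ 0.4114 -0.4815  0.048 ]
 [ 0.3747 -0.3814  0.048 ]] [[ 0.3734 -0.4441  0.    ]]
[339.5863 190.4027] [ 49  30  22  22 365] [[ 0.5383 -0.1343  0.077 ]]
```

View pics/crop.png

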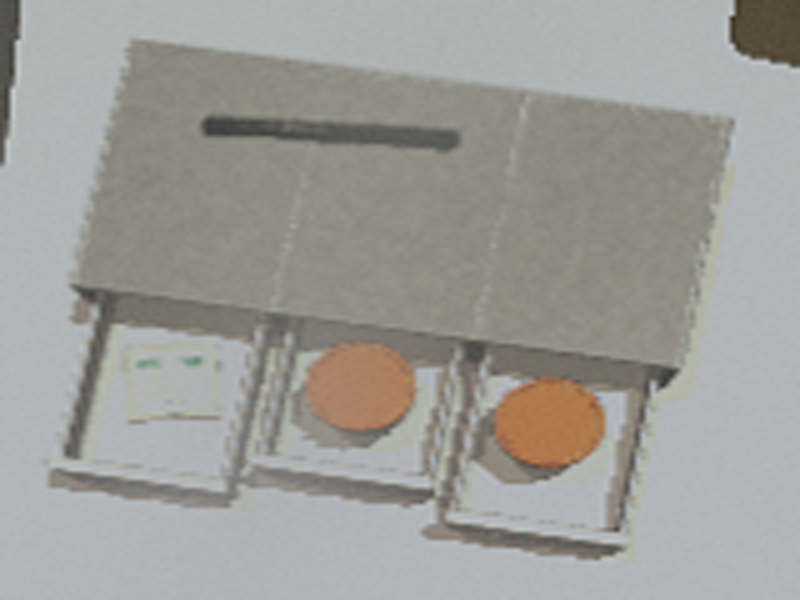

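The crop shows the store's corners at about (133,40), (733,118), (675,370) and (72,288). The outer top edges of the fronts are at: left (50,472)-(235,492), middle (248,467)-(437,490), right (440,522)-(630,543).

Run:
```python
from rig import camera
from h import *
np.set_printoptions(precision=4,suppress=True)
c=camera("top")
f=lambda L:[(230+x/5,85+y/4) for x,y in L]
P=ray(c,f([(133,40),(733,118),(675,370),(72,288)]),.088)[:,:2]
print(P,[np.linalg.norm(P[i]-P[i-1]) for i in range(4)])
v=(P[0]-P[1])/np.linalg.norm(P[0]-P[1])+(P[3]-P[2])/np.linalg.norm(P[3]-P[2])
yaw=np.arctan2(-v[0],v[1]);ctr=P.mean(0);print("yaw",yaw,np.degrees(yaw),ctr)
ex=np.array([np.cos(yaw),np.sin(yaw)]);ey=np.array([-ex[1],ex[0]])
for n,L in dict(l=[(50,472),(235,492)],m=[(248,467),(437,490)],r=[(440,522),(630,543)]).items():
    q=ray(c,f(L),.072)[:,:2];mm=q.mean(0)-ctr
    print(n,q,np.linalg.norm(q[0]-q[1]),"store",mm@ex,mm@ey, "yaw",np.arctan2(-(q[0]-q[1])[0],(q[0]-q[1])[1]))
for y in(0,-.106):
  for x in(-.27,-.23,-.2,-.085): print(x,y,ctr+x*ex+y*ey)
```

```text
[[ 0.7913  0.0861]
 [ 0.7383 -0.2312]
 [ 0.5707 -0.1992]
 [ 0.6233  0.1135]] [np.float64(0.17018100495018543), np.float64(0.32174497405717417), np.float64(0.17065782278763073), np.float64(0.3171198620231393)]
yaw -0.1661432039237952 -9.519304379614843 [ 0.6809 -0.0577]
l [[0.5046 0.1248]
 [0.4921 0.0278]] 0.09785961749951586 store -0.2021927060684321 0.10194097977138644 yaw -0.1277749441029187
m [[ 0.5084  0.0212]
 [ 0.494  -0.0771]] 0.09937078537309856 store -0.18212564659070987 -0.00034201371538750515 yaw -0.14577297415875037
r [[ 0.4733 -0.0788]
 [ 0.4602 -0.1769]] 0.09899479007511522 store -0.19960592789779247 -0.10457336219508995 yaw -0.1322854336531443
-0.27 0 [ 0.4146 -0.013 ]
-0.23 0 [ 0.4541 -0.0197]
-0.2 0 [ 0.4837 -0.0246]
-0.085 0 [ 0.5971 -0.0436]
-0.27 -0.106 [ 0.3971 -0.1176]
-0.23 -0.106 [ 0.4365 -0.1242]
-0.2 -0.106 [ 0.4661 -0.1292]
-0.085 -0.106 [ 0.5795 -0.1482]
```

>>> send_rows(steps="0 0 0 0 0 0.0972 -1;0 0 0 0 0 0.0972 -1;0 0 0 0 0 0.0972 -1;0 0 0 0 0 0.0972 -1;0.019 -0.035 0 0 0 0 -1;0.019 -0.035 0 0 0 0 -1;0.019 -0.035 0 0 0 0 -1;0.019 -0.035 0 0 0 0 -1;0.019 -0.035 0 0 0 0 -1;0.019 -0.035 0 0 0 0 -1;0.019 -0.035 0 0 0 0 -1;0 0 0 0 0 0 -1")

```text
time_s: 1.2
tool_pos: [0.2937, -0.2839, 0.2392]
orientation: [-0.002, 0.997, -0.073, 0.001]
ft_force: [-0.8, -0.7, 0.1]
finger_gap: 0.0
grasp_force: 0.0
```

>>> send_rows(steps="0.0187 -0.036 0 0 0 0 -1;0.0187 -0.036 0 0 0 0 -1;0.0187 -0.036 0 0 0 0 -1;0.0187 -0.036 0 0 0 0 -1;0.0187 -0.036 0 0 0 0.01 -1;0 0 0.03 0 0 0 -1;0 0 0.03 0 0 0 -1;0 0 0.03 0 0 0 -1;0 0 0.03 0 0 0 -1;0 0 0.03 0 0 0 -1;0 0 0.03 0 0 0 -1;0 0 0 0 0 0 -1")

```text
time_s: 2.2
tool_pos: [0.4066, -0.1248, 0.0549]
orientation: [-0.001, 0.997, -0.083, -0.005]
ft_force: [-0.5, -0.0, -0.4]
finger_gap: 0.004
grasp_force: 0.0
```

Run:
```python
from rig import camera
import cv2
t=camera("top")["color"][85:235,230:390,::-1];s=camera("side")["color"][130:280,200:400,::-1]
cv2.imwrite("pics/b.png",cv2.hconcat([cv2.resize(t,(400,375)),cv2.resize(s,(400,375))]))
```

```text
(no output)
```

View pics/b.png

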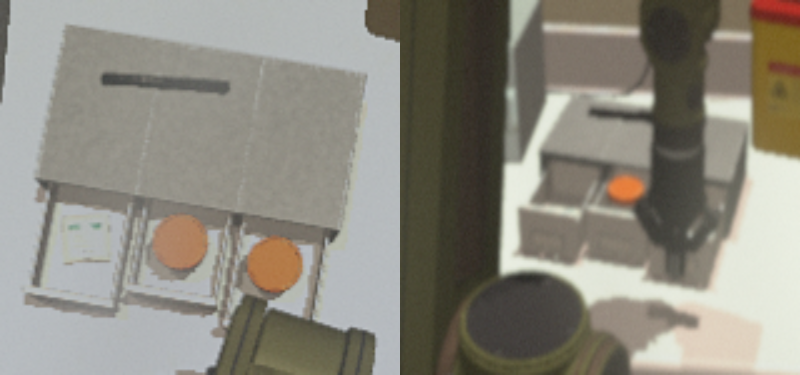

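The gripper stands in front of the right drawer, centred and clear of the others. Starting the push gently.

>>> send_rows(steps="0.008 0 0 0 0 0 -1;0.008 0 0 0 0 0 -1;0.006 0 0 0 0 0 -1;0.005 0 0 0 0 0 -1;0.004 0 0 0 0 0 -1;0.004 0 0 0 0 0 -1;0.004 0 0 0 0 0 -1;0.004 0 0 0 0 0 -1;0.005 0 0 0 0 0 -1;0.006 0 0 0 0 0 -1;0.006 0 0 0 0 0 -1;0.006 0 0 0 0 0 -1")

```text
time_s: 3.3
tool_pos: [0.4762, -0.1366, 0.059]
orientation: [-0.0, 0.997, -0.082, -0.001]
ft_force: [-2.0, 0.7, -0.4]
finger_gap: -0.002
grasp_force: 0.9
```

>>> send_rows(steps="0.006 0 0 0 0 0 -1;0.006 0 0 0 0 0 -1;0.006 0 0 0 0 0 -1;0.006 0 0 0 0 0 -1;0.006 0 0 0 0 0 -1;0.006 0 0 0 0 0 -1;0.006 0 0 0 0 0 -1;0.006 0 0 0 0 0 -1;0.006 0 0 0 0 0 -1;0.005 0 0 0 0 0 -1;0.004 0 0 0 0 0 -1;0.002 0 0 0 0 0 -1")

```text
time_s: 4.3
tool_pos: [0.5412, -0.1474, 0.0594]
orientation: [-0.0, 0.997, -0.082, 0.0]
ft_force: [-1.4, 0.6, -0.7]
finger_gap: 0.003
grasp_force: 0.8
```

>>> send_rows(steps="0.004 0 0 0 0 0 -1;0.004 0 0 0 0 0 -1;0.004 0 0 0 0 0 -1;0.003 0 0 0 0 0 -1;0.003 0 0 0 0 0 -1;0.002 0 0 0 0 0 -1;0.002 0 0 0 0 0 -1;0 0 0 0 0 0 -1")

```text
time_s: 4.97
tool_pos: [0.5627, -0.151, 0.0594]
orientation: [0.0, 0.997, -0.082, 0.001]
ft_force: [-0.7, -0.4, -0.1]
finger_gap: 0.002
grasp_force: 0.2
```

>>> send_rows(steps="0.002 0 0 0 0 0 -1;0.002 0 0 0 0 0 -1;0.002 0 0 0 0 0 -1;0.001 0 0 0 0 0 -1;0 0 0 0 0 0 -1")

```text
time_s: 5.38
tool_pos: [0.568, -0.1519, 0.0593]
orientation: [-0.0, 0.997, -0.082, -0.001]
ft_force: [-4.5, -0.1, 2.8]
finger_gap: 0.002
grasp_force: 2.2
```

>>> send_rows(steps="0.002 0 0 0 0 0 -1;0.002 0 0 0 0 0 -1;0 0 0 0 0 0 -1")

```text
time_s: 5.63
tool_pos: [0.5679, -0.1519, 0.0588]
orientation: [-0.0, 0.997, -0.083, -0.005]
ft_force: [-12.1, 1.2, 9.5]
finger_gap: 0.003
grasp_force: 6.3
```

The drawer is firm against its stop: 12 N with no motion. Backing off and moving across to the middle drawer.

>>> send_rows(steps="-0.01 0 0 0 0 0 -1;-0.02 0 0 0 0 0 -1;-0.025 0 0 0 0 0 -1;-0.025 0 0 0 0 0 -1;-0.025 0 0 0 0 0 -1;-0.025 0 0 0 0 0 -1;-0.025 0 0 0 0 0 -1;0 -0.027 0 0 0 0 -1;0 -0.027 0 0 0 0 -1;0 -0.027 0 0 0 0 -1;0 -0.027 0 0 0 0 -1;0 0 0 0 0 0 -1")

```text
time_s: 6.63
tool_pos: [0.4346, -0.0481, 0.06]
orientation: [-0.013, 0.998, -0.064, 0.002]
ft_force: [-0.4, -0.7, 0.7]
finger_gap: 0.001
grasp_force: 0.0
```

Run:
```python
from rig import camera
import cv2
t=camera("top")["color"][85:235,230:390,::-1];s=camera("side")["color"][130:280,200:400,::-1]
cv2.imwrite("pics/c.png",cv2.hconcat([cv2.resize(t,(400,375)),cv2.resize(s,(400,375))]))
```

```text
(no output)
```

View pics/c.png

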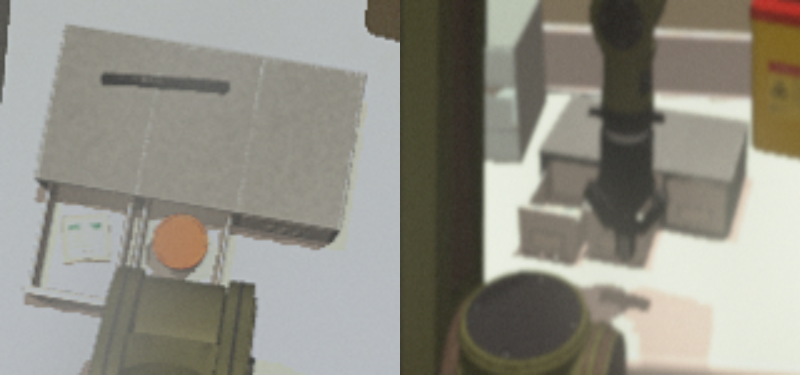

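The right drawer is shut flush and the middle and left ones are unmoved. Next is the arm's settled state.

>>> send_rows(steps="0 0 0 0 0 0 -1")

```text
time_s: 6.82
tool_pos: [0.4335, -0.0499, 0.0596]
orientation: [-0.012, 0.998, -0.065, 0.001]
ft_force: [0.2, 0.3, 0.5]
finger_gap: -0.005
grasp_force: 0.0
```

>>> send_rows(steps="0 -0.007 0 -0.006 0 0.008 -1;0 -0.007 0 -0.006 0 0.008 -1;0 -0.007 0 -0.006 0 0.008 -1;0 -0.007 0 -0.006 0 0.008 -1;0 0 0 0 0 0 -1")

```text
time_s: 7.23
tool_pos: [0.4332, -0.049, 0.0603]
orientation: [-0.012, 0.998, -0.064, 0.0]
ft_force: [0.4, 0.4, -0.1]
finger_gap: -0.003
grasp_force: 0.0
```

```bash
python3 -c "
from rig import ctrl
o=ctrl.get_obs();print(o['qpos'],o['tau'],o['moment'])"
```

```text
[-0.12947087  0.27593534 -0.64453559  0.65125301  0.02359702  3.14058311] [-3.98347154e-02 -3.49054706e+01  1.88735372e+01  2.20147613e-02
  8.71901633e-02 -1.62093388e-04] [-0.0634018  -0.01208863  0.01235267]
```

Joint 6 is at its limit (3.14), so I turn the tool back slightly. Corner contact will still push the drawer fine.

>>> send_rows(steps="0 0 0 -0.012 0 -0.06 -1;0 0 0 -0.012 0 -0.06 -1;0 -0.009 0 0 0 0 -1;0 -0.009 0 0 0 0 -1;0 -0.009 0 0 0 0 -1;0 0 0 0 0 0 -1;0 0 0 0 0 0 -1")

```text
time_s: 7.82
tool_pos: [0.4334, -0.0211, 0.0603]
orientation: [0.0, 1.0, -0.003, 0.0]
ft_force: [-0.1, 1.2, -0.7]
finger_gap: 0.004
grasp_force: 0.0
```

>>> send_rows(steps="0.009 0.0014 0 0 0 0 -1;0.01 0.0016 0 0 0 0 -1;0.01 0.0016 0 0 0 0 -1;0.008 0.0013 0 0 0 0 -1;0.005 0.0008 0 0 0 0 -1;0.004 0.0006 0 0 0 0 -1;0.004 0.0006 0 0 0 0 -1;0.004 0.0006 0 0 0 0 -1;0.004 0.0006 0 0 0 0 -1;0.005 0.0008 0 0 0 0 -1;0.006 0.001 0 0 0 0 -1;0.006 0.001 0 0 0 0 -1")

```text
time_s: 8.82
tool_pos: [0.5081, -0.0343, 0.0601]
orientation: [0.0, 1.0, -0.004, -0.0]
ft_force: [-2.3, -0.5, 0.2]
finger_gap: -0.003
grasp_force: 0.9
```

>>> send_rows(steps="0.006 0.001 0 0 0 0 -1;0.006 0.001 0 0 0 0 -1;0.006 0.001 0 0 0 0 -1;0.006 0.001 0 0 0 0 -1;0.006 0.001 0 0 0 0 -1;0.006 0.001 0 0 0 0 -1;0.006 0.001 0 0 0 0 -1;0.006 0.001 0 0 0 0 -1;0.005 0.0008 0 0 0 0 -1;0.005 0.0008 0 0 0 0 -1;0.004 0.0006 0 0 0 0 -1;0.003 0.0005 0 0 0 0 -1")

```text
time_s: 9.82
tool_pos: [0.5739, -0.0456, 0.0604]
orientation: [0.0, 1.0, -0.004, 0.0]
ft_force: [-1.7, 0.3, -0.9]
finger_gap: 0.001
grasp_force: 0.8
```

>>> send_rows(steps="0.003 0.0005 0 0 0 0 -1;0.003 0.0005 0 0 0 0 -1;0.002 0.0003 0 0 0 0 -1;0.002 0.0003 0 0 0 0 -1;0.002 0.0003 0 0 0 0 -1;0 0 0 0 0 0 -1")

```text
time_s: 10.32
tool_pos: [0.5849, -0.0475, 0.0604]
orientation: [0.0, 1.0, -0.004, -0.0]
ft_force: [-1.8, 0.9, -0.1]
finger_gap: 0.005
grasp_force: 1.5
```

>>> send_rows(steps="0.002 0.0003 0 0 0 0 -1;0.002 0.0003 0 0 0 0 -1;0.001 0.0002 0 0 0 0 -1;0 0 0 0 0 0 -1")

```text
time_s: 10.65
tool_pos: [0.585, -0.0476, 0.0601]
orientation: [-0.001, 1.0, -0.004, -0.004]
ft_force: [-12.2, 2.9, 8.1]
finger_gap: 0.002
grasp_force: 6.3
```

This drawer is against its stop too. Retreating along the same lane, then up and to the right.

>>> send_rows(steps="-0.01 -0.0016 0 0 0 0 -1;-0.02 -0.0032 0 0 0 0 -1;-0.025 -0.004 0 0 0 0 -1;-0.025 -0.004 0 0 0 0 -1;-0.025 -0.004 0 0 0 0 -1;-0.025 -0.004 0 0 0 0 -1;-0.02 -0.003 0 0 0 0 -1;0 0 -0.03 0 0 0 -1;0 0 -0.03 0 0 0 -1;0 0 -0.03 0 0 0 -1;0 0 -0.03 0 0 0 -1;0 0 -0.03 0 0 0 -1")

```text
time_s: 11.65
tool_pos: [0.4414, -0.0236, 0.2126]
orientation: [0.001, 1.0, -0.004, 0.002]
ft_force: [0.4, -0.7, -0.3]
finger_gap: 0.003
grasp_force: 0.0
```

>>> send_rows(steps="0 0.03 0 0 0 0 -1;0 0.03 0 0 0 0 -1;0 0.03 0 0 0 0 -1;0 0.03 0 0 0 0 -1;0 0.03 0 0 0 0 -1;0 0.03 0 0 0 0 -1;0 0.03 0 0 0 0 -1;0 0.03 0 0 0 0 -1;0 0.03 0 0 0 0 -1;0 0 0 0 0 0 -1;0 0 0 0 0 0 -1;0 0 0 0 0 0 -1")

```text
time_s: 12.65
tool_pos: [0.4383, -0.2934, 0.2106]
orientation: [0.0, 1.0, -0.004, 0.001]
ft_force: [0.6, -0.1, 0.2]
finger_gap: 0.005
grasp_force: 0.0
```

Run:
```python
from rig import camera
import cv2
t=camera("top")["color"][85:285,170:490,::-1]
cv2.imwrite("pics/d.png",cv2.resize(t,(800,500)))
```

```text
(no output)
```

View pics/d.png

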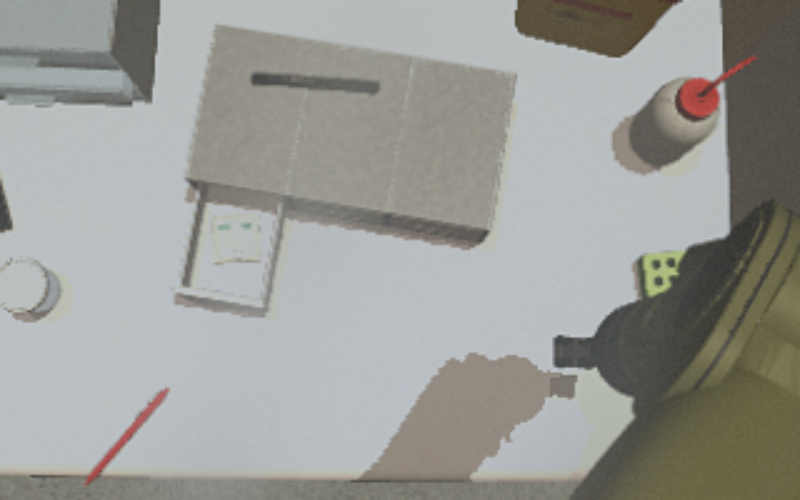

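The middle and right drawers are shut flush (fronts along (285,210)-(485,240)). The gauze drawer still stands out at (225,300), the marker, pen and outside cup are in place, and the arm is clear.

```bash
python3 -c "
from rig import ctrl
print(ctrl.sign_off())"
```

```text
the job is handed in; nothing more can be done
None
```

The job is handed in: I pushed the middle and right drawers, which hold the cups, fully shut against their stops, and left the gauze drawer (left) as it stood; the last picture shows the marker, pen and outside cup in place, with the tape hidden behind the arm.

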